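# Line up the icing colours from light to dark

## Task

Line up the four pink-to-burgundy colour bottles on the wooden display strip in order of shade, one standing upright inside each ring mark: the palest goes next to the pale-iced sample cookie, and they get steadily darker towards the dark-iced cookie at the other end. Leave the teal bottle, the round cutter and the spatula where they are.

Things in the scene. Friction and masses are not known exactly. Their poses are not given: they have to be found in the camera images.
- bottle_pale: Colour bottle, palest pink: the lightest of the four shades. Round, 44 mm across from its foot to 50 mm up, then a 36 mm cap of the same colour from 55 mm up; 70 mm tall overall, about 90 g, with a white band low down. Stands upright on the table at the start. Origin at the centre of its underside, z up; its yaw means nothing.
- bottle_pink: Colour bottle, medium pink: the second lightest. Round, 44 mm across from its foot to 50 mm up, then a 36 mm cap of the same colour from 55 mm up; 70 mm tall overall, about 90 g, with a white band low down. Stands upright on the table at the start. Origin at the centre of its underside, z up; its yaw means nothing.
- bottle_raspberry: Colour bottle, raspberry red: the second darkest. Round, 44 mm across from its foot to 50 mm up, then a 36 mm cap of the same colour from 55 mm up; 70 mm tall overall, about 90 g, with a white band low down. Stands upright on the table at the start. Origin at the centre of its underside, z up; its yaw means nothing.
- bottle_burgundy: Colour bottle, very dark burgundy: the darkest. Round, 44 mm across from its foot to 50 mm up, then a 36 mm cap of the same colour from 55 mm up; 70 mm tall overall, about 90 g, with a white band low down. Stands upright on the table at the start. Origin at the centre of its underside, z up; its yaw means nothing.
- bottle_teal: Colour bottle, teal, not one of the four: a bystander that stays where it is. Round, 44 mm across from its foot to 50 mm up, then a 36 mm cap of the same colour from 55 mm up; 70 mm tall overall, about 90 g, with a white band low down. Stands upright on the table at the start. Origin at the centre of its underside, z up; its yaw means nothing.
- strip: Light-wood display strip, 450 x 85 x 10 mm, lying fixed on the table. Origin at the centre of its underside, y along its length, z up; its flat top is 10 mm above the table. Four printed white ring marks with black outlines (68 mm inside diameter, flat, no recess) lie on its long centre line at y = -112.5, -37.5, 37.5 and 112.5 mm.
- cookie_pale: Round sample cookie with pale pink icing: marks the light end of the row. 58 mm across, 10 mm thick, fixed on one end of the strip, centred 190 mm from the strip's middle on its long centre line; which end varies. Origin at the centre of its underside.
- cookie_dark: Round sample cookie with very dark burgundy icing: marks the dark end of the row. 58 mm across, 10 mm thick, fixed on one end of the strip, centred 190 mm from the strip's middle on its long centre line; which end varies. Origin at the centre of its underside.
- cutter: Round steel cookie cutter, an open ring 68 mm across and 28 mm high, loose on the table at the left. A bystander. Origin at the centre of its underside.
- spatula: Spatula about 250 mm long, lying loose on the table at the right. A bystander. Its x axis points along it to the blade.
Mind the look-alikes: they are no part of the job. What is shaped like the bottle_pink but blue or yellow is not meant.

How it is judged:
By the outcome, as a careful person would: the job done as asked, in the order asked, and still so for the second after the job is handed in, with the robot touching nothing.
It also fails if it takes over 96 s, if anything falls off the work surface, if the arm or the gripper's body presses on something with over 40 N, if the wrist force passes 120 N, or if a joint passes its speed limit or range.

## Robot

A 6-joint arm with a two-finger parallel gripper is mounted at the origin on the work surface. World frame = base frame: x ahead of the robot, y to its left, z up, the work surface at z = 0. Lengths are in mm, angles in rad, forces in N, time in s.
With the tool pointing down it reaches from about 350 to 875 mm from the base axis. Payload 4.2 kg.
Tool frame: the origin (TCP) lies between the finger pads; the fingertips stand 25 mm ahead of it and the grasp point (between the pads) lies 6 mm ahead of it; z points along the fingers, y is the line along which they close (so a half turn about z gives the same grasp; the last joint's range is limited). The gripper opens to 85 mm and grips with 20 to 120 N. Pads are 22 mm wide; open, the fingers measure 114 mm over their backs; the gripper's body (76 mm by 85 mm) begins 54 mm behind the grasp point. The pads swing forward as they close: fully open they stand 13 mm farther back than shut.
Start: joints at [-0.854, 0.385, 0.008, 0, -1.194, -0.259], TCP at [276.246, -560.613, 256.312] pointing down, gripper open.
Joint ranges: [-3.14, 3.14], [-1.21, 2.06], [-1.07, 1.41], [-3.16, 2.05], [-2.99, -0.16], [-3.1, 3.1]. Speed limits (rad/s): [2.79, 2.79, 3.14, 3.14, 3.14, 3.14].

## Interface

Orientations are given as a unit quaternion [x, y, z, w].
In Python, from bench import arm gives the robot as it stands.
- The arm moves only by the shell command python3 -m pendant 'ROWS'. ROWS is JSON, a list of rows, each a list of 7 numbers: the shift along the tool's x, y, z in m, then the turn, a rotation vector about the tool's x, y, z in degrees, then the finger opening in m, from 0 to 0.0854. In form: [[x, y, z, wx, wy, wz, fingers], ...]. A call has 1 to 12 rows; each row shifts and turns the commanded pose from where the row before left it, along the tool's axes as they then stand; what a row does not reach is not made up. A row lasts 1/10 s, in which the tool goes at most 50 mm and 8.59 degrees, less where a joint would pass 70% of its speed; a pose out of reach is approached as far as the arm can. A call is refused whole if a number of a shift passes 0.05 or a number of a turn 8.59, either way. A call with a gripper value outside its range is refused whole. The fingers move at their own pace and stop on an object; the grip force is fixed at half the most. Time passes only in rows, so rows that do not move let the fingers close. It gives the time, the measured TCP pose, the force, the opening and the grip force at its end, in the units of the state.
- arm.read_state(): the state, without advancing time (a new reading comes with each control period).
- arm.get_image(name): name is "scene" or "top" or "wrist"; returns a dict with "image" (400x640x3 uint8, red, green, blue), "fx", "fy", "cx", "cy" (pixels), "xyz" and "rotation" of the camera in the world. Camera axes: x right, y down, z forward; pixel columns grow to the right and rows downward; lengths in mm; the calibration is good to about 2 mm. A picture is of the moment at which its call begins. There is no depth.
- arm.job_done(): hands the job in; it is judged then, once.
The state is a dict: "clock": time; "joints": joint angles; "joint_vel": joint speeds; "joint_efforts": joint torques, N m; "position": TCP position; "ee_rot": TCP orientation; "contact_force": force on the tool from outside, world axes, zero at the start; "wrist_torque": the same for the moment, N m; "gripper_width": finger opening in mm; "grasp_force": force on a finger pad.
Only numpy, scipy, OpenCV 4.12 (cv2) and the standard library are available. Lean on these libraries where they do the work, as an engineer would, in place of code of your own. Each camera call takes 0.05 s, during which the arm holds its last target. There are 200 camera calls.

## Working session

There is one attempt and no reset: what is moved stays moved. The work goes in short steps, Python scripts to look and compute and a shell command to move; the robot and the scene stay as the last step left them, time stands still between calls to the robot, and variables do not carry over. Pictures are saved under pics/ and viewed, at most 14 in all, crops included, and the job is handed in when it is done.

```bash
mkdir -p pics; cat > h.py <<'E'
from bench import arm
import cv2,numpy as np
def snap(n,f):
    d=arm.get_image(n); cv2.imwrite(f,cv2.cvtColor(d['image'],cv2.COLOR_RGB2BGR)); return d
def ray(d,u,v,z):
    R=np.array(d['rotation']).reshape(3,3); c=np.array(d['xyz'])
    r=R@np.array([(u-d['cx'])/d['fx'],(v-d['cy'])/d['fy'],1]); return c+r*(z-c[2])/r[2]
E
python3 - <<'E'
from h import *
for n in('scene','top'):
    d=snap(n,f'pics/{n}0.png'); print(n,d['xyz'],d['rotation'],d['fx'],d['cx'],d['cy'])
print(arm.read_state())
E
```

```text
scene [1536.22940073   96.04589099  701.2545758 ] [ 0.5937197   0.65079394 -0.3476417  -0.32110655] 470.229313764858 311.6857335389117 198.09621821129068
top [ 485.77323572   14.86113218 1084.8073615 ] [ 0.71644436 -0.69665268  0.02945231 -0.0226954 ] 396.7058208381423 320.2592180274491 204.9391583772603
{'clock': 0.1, 'joints': array([-8.54378862e-01,  3.85475966e-01,  6.78217994e-03, -4.08527959e-04,
       -1.19399584e+00, -2.58590307e-01]), 'joint_vel': array([-1.53320987e-03, -3.63378823e-03,  1.99192186e-03,  5.22660356e-05,
        3.78609327e-04, -8.59819088e-04]), 'joint_efforts': array([-5.56799187e-04, -3.93319416e+01,  1.88929868e+01,  4.19797987e+00,
       -2.61272566e-03,  1.51038341e-05]), 'position': array([ 276.05532395, -560.21683352,  255.34478623]), 'ee_rot': array([-2.26846098e-01,  9.73930139e-01,  9.25304661e-04, -2.75686251e-04]), 'contact_force': array([-1.19746808, -0.15243195, -0.89981408]), 'wrist_torque': array([ 0.02646185,  0.01494949, -0.03445365]), 'grasp_force': 0.0, 'gripper_width': 85.24637414597791}
```

View pics/top0.png

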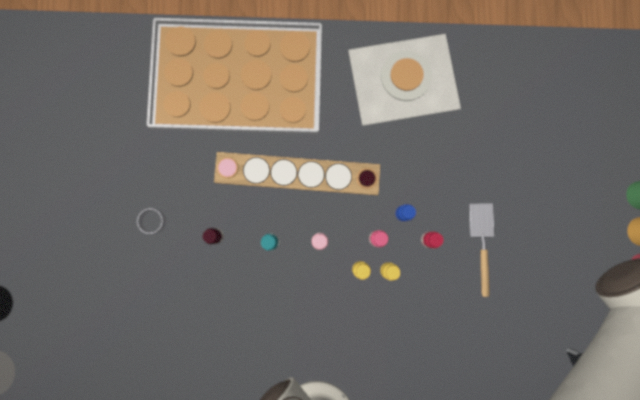

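View pics/scene0.png

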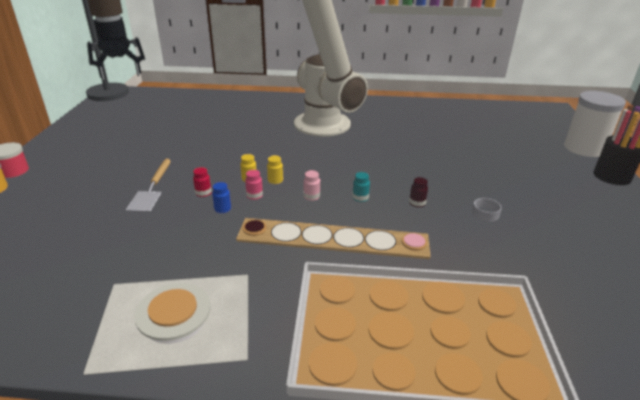

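```bash
python3 - <<'E'
s=open('h.py').read()
s=s.replace("R=np.array(d['rotation']).reshape(3,3)","R=Rotation.from_quat(d['rotation']).as_matrix()").replace("import cv2,","from scipy.spatial.transform import Rotation\nimport cv2,")
open('h.py','w').write(s)
im=__import__('cv2'); a=im.imread('pics/top0.png')[145:290,195:460]
im.imwrite('pics/crop.png',im.resize(a,None,fx=3,fy=3,interpolation=im.INTER_CUBIC))
E
python3 - <<'E'
from h import *
d=arm.get_image('top')
for n,u,v,z in [('cookP',228,168,20),('r1',256.5,170,10),('r2',284,172,10),('r3',311,174,10),('r4',338.5,176,10),('cookD',367.5,178,20),('burg',210.5,236.5,70),('teal',268,242,70),('pale',319,241,70),('pink',378,239,70),('rasp',433,240,70),('blue',406,212,70),('y1',361,270,70),('y2',390,271,70)]:
    print(n,ray(d,u,v,z).round(1))
E
```

```text
cookP [657.6 257.9  20. ]
r1 [656.  182.3  10. ]
r2 [652.7 107.2  10. ]
r3 [649.3  33.3  10. ]
r4 [646. -42.  10.]
cookD [ 641.4 -120.1   20. ]
burg [472.5 283.   70. ]
teal [462.6 136.5  70. ]
pale [468.7   6.9  70. ]
pink [ 477.9 -143.6   70. ]
rasp [ 479.2 -284.4   70. ]
blue [ 549.  -214.4   70. ]
y1 [ 398.4 -101.7   70. ]
y2 [ 397.8 -175.4   70. ]
```

View pics/crop.png

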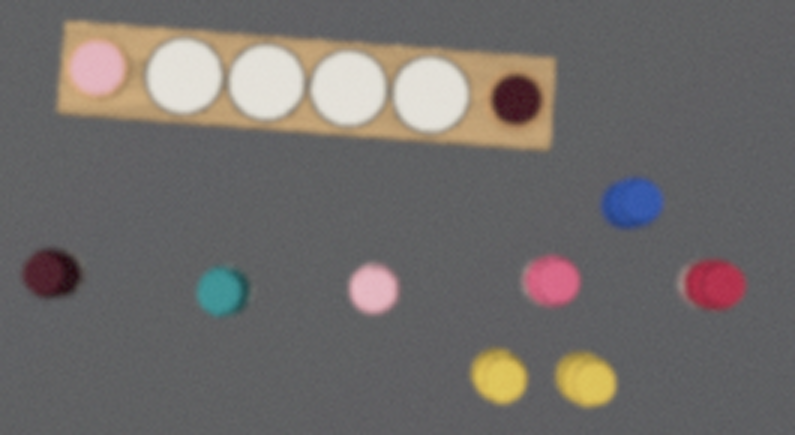

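Raspberry could be taken for: pink (380,238), burgundy (209,235) or the pale one (319,241). The blue (406,212), yellow (361,270; 390,271) and teal (268,242) bottles are not meant. The crop confirms red raspberry at (435,240). The pale cookie is at the left, +y end, so from +y to −y the rings take pale, pink, raspberry, burgundy.

```bash
python3 -m pendant '[[0,0,0.010,0,0,-8,0.085],[0,0,0.010,0,0,-8,0.085],[0,0,0.010,0,0,-8,0.085],[0,0,0.010,0,0,-8,0.085],[0,0,0.010,0,0,-8,0.085],[0,0,0.010,0,0,-8,0.085],[0,0,0.010,0,0,-8,0.085],[0,0,0.010,0,0,-8,0.085],[0,0,0,0,0,0,0.085],[0,0,0,0,0,0,0.085]]'
python3 - <<'E'
from h import *
d=arm.get_image('top')
for n,u,v,z in [('r1',256.4,170.4,10),('r2',283.7,172,10),('r3',310.8,174,10),('r4',338.1,176,10),('burg',208.7,235.3,70),('pale',319.4,241.4,70),('pink',380,238.4,70),('rasp',435.4,240,70)]:
    print(n,ray(d,u,v,z).round(1))
print(arm.read_state()['position'],arm.read_state()['ee_rot'])
E
```

```text
clock: 1.15
position: [276.2, -560.6, 176.2]
ee_rot: [0.708, -0.707, -0.0, 0.0]
contact_force: [0.8, 0.0, 0.3]
gripper_width: 85.0
grasp_force: 0.0
r1 [654.9 182.6  10. ]
r2 [652.7 108.   10. ]
r3 [649.3  33.9  10. ]
r4 [646.  -40.9  10. ]
burg [475.4 287.7  70. ]
pale [467.7   5.8  70. ]
pink [ 479.6 -148.7   70. ]
rasp [ 479.4 -290.5   70. ]
[ 276.3736382  -560.82841289  176.71299444] [ 7.07706948e-01 -7.06506051e-01  2.45497875e-04  1.23678360e-04]
```

```bash
python3 -m pendant '[[-0.0385,-0.029,0,0,0,0,0.085],[-0.0385,-0.029,0,0,0,0,0.085],[-0.0385,-0.029,0,0,0,0,0.085],[-0.0385,-0.029,0,0,0,0,0.085],[-0.0385,-0.029,0,0,0,0,0.085],[-0.0385,-0.029,0,0,0,0,0.085],[-0.0385,-0.029,0,0,0,0,0.085],[0,0,0,0,0,0,0.085],[0,0,0,0,0,0,0.085]]'
python3 - <<'E'
from h import *
d=snap('wrist','pics/w1.png');R=Rotation.from_quat(d['rotation']).as_matrix()
print(d['xyz'],arm.read_state()['position'])
for p in [(479.4,-290.5,70),(479.4,-290.5,0)]:
    q=R.T@(np.array(p)-d['xyz']); print(q[:2]/q[2]*d['fx']+[d['cx'],d['cy']])
print(ray(d,320,200,70))
E
```

```text
clock: 2.1
position: [479.1, -289.4, 177.0]
ee_rot: [0.709, -0.705, 0.001, -0.0]
contact_force: [-0.3, -0.3, 0.1]
gripper_width: 85.1
grasp_force: 0.0
[ 479.06477057 -371.54541166  295.27176221] [ 478.34664313 -290.22296945  176.80893485]
[317.68201383 207.63577605]
[317.90629695 184.98213635]
[ 477.55201361 -297.09950834   70.        ]
```

View pics/w1.png

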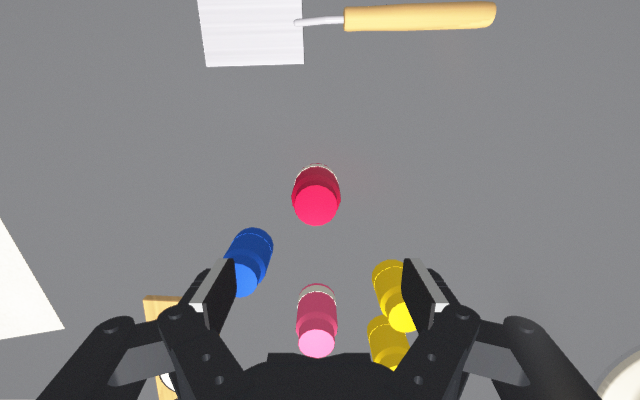

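The wrist view shows the raspberry cap centred at (316,204), against a predicted (318,208). That is within 2 mm. The spatula is well clear.

```bash
python3 -m pendant '[[0.002,-0.001,0.03,0,0,0,0.085],[0,0,0.03,0,0,0,0.085],[0,0,0.03,0,0,0,0.085],[0,0,0.03,0,0,0,0.085],[0,0,0.018,0,0,0,0.085],[0,0,0,0,0,0,0.085],[0,0,0,0,0,0,0.035],[0,0,0,0,0,0,0.035],[0,0,0,0,0,0,0.035],[0,0,0,0,0,0,0.035],[0,0,0,0,0,0,0.035],[0,0,0,0,0,0,0.035]]'
python3 - <<'E'
import cv2
from h import *
d=arm.get_image('wrist')
d['xyz']=np.array([479.06,-371.55,295.27])
print(ray(d,316,204,70),ray(d,316,344,70))
E
```

```text
clock: 3.35
position: [480.3, -292.9, 40.2]
ee_rot: [0.709, -0.705, 0.002, -0.0]
contact_force: [-1.3, -0.8, 7.1]
gripper_width: 42.9
grasp_force: 61.4
[ 481.24088639 -293.93866779   70.        ] [ 480.8342939 -150.0137329   70.       ]
```

```bash
python3 -m pendant '[[0,0,-0.02,0,0,0,0.035],[0,0,-0.03,0,0,0,0.035],[0,0,-0.03,0,0,0,0.035],[0,0,-0.03,0,0,0,0.035],[-0.041,-0.021,0,0,0,0,0.035],[-0.041,-0.021,0,0,0,0,0.035],[-0.041,-0.021,0,0,0,0,0.035],[-0.041,-0.021,0,0,0,0,0.035],[-0.041,-0.021,0,0,0,0,0.035],[-0.041,-0.021,0,0,0,0,0.035],[-0.041,-0.021,0,0,0,0,0.035],[-0.040,-0.021,0,0,0,0,0.035]]' && python3 -m pendant '[[0,0,0,0,0,0,0.035],[0,0,0,0,0,0,0.035]]'
```

```text
clock: 4.6
position: [646.0, 37.5, 148.4]
ee_rot: [0.709, -0.706, -0.0, -0.0]
contact_force: [-0.0, 0.2, -0.5]
gripper_width: 42.9
grasp_force: 61.0
clock: 4.8
position: [645.5, 36.6, 147.7]
ee_rot: [0.709, -0.705, -0.001, 0.0]
contact_force: [-0.0, -0.1, -0.8]
gripper_width: 42.5
grasp_force: 61.1
```

```bash
python3 - <<'E'
from h import *
d=snap('wrist','pics/w2.png');print(d['xyz'],arm.read_state()['position'])
print(d['fx'],d['cx'],d['cy'],d['rotation'])
E
```

```text
[645.77209968 -45.66704055 265.91615877] [645.13405561  35.4549578  147.84784707]
292.19055107950334 318.41854904732435 201.60206674989996 [-0.00305703  0.98680428  0.1618839  -0.00125485]
```

View pics/w2.png

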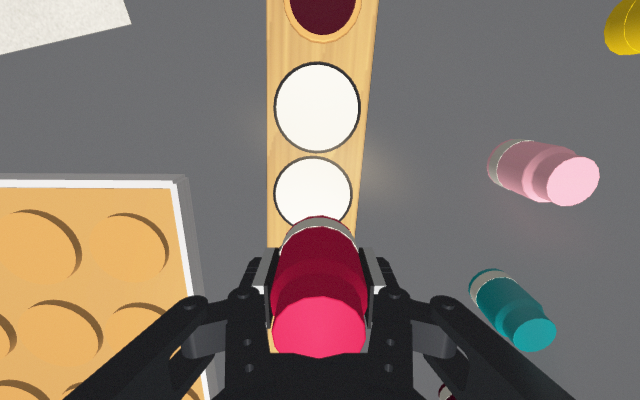

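```bash
python3 - <<'E'
from h import *
d=dict(xyz=np.array([645.772,-45.667,265.916]),fx=292.19,fy=292.19,cx=318.42,cy=201.6,rotation=[-0.00305703,0.98680428,0.1618839,-0.00125485])
for n,u,v,z in [('r4',317,107,10),('r3',313,193,10),('cook',322,-3,20),('palecap',573,181,70),('pale foot',508,163,0)]: print(n,ray(d,u,v,z).round(1))
E
```

```text
r4 [646.6 -42.6  10. ]
r3 [649.8  32.3  10. ]
cook [ 643.3 -117.9   20. ]
palecap [469.    4.3  70. ]
pale foot [470.6   5.5   0. ]
```

The wrist view shows ring 4 at (317,107) and ring 3, the target, at (313,193). Both match the top measurement within 2 mm, and the bottle is held upright.

```bash
python3 -m pendant '[[0.0025,-0.004,0.02,0,0,0,0.035],[0,0,0.025,0,0,0,0.035],[0,0,0.025,0,0,0,0.035],[0,0,0.018,0,0,0,0.035],[0,0,0.005,0,0,0,0.035],[0,0,0,0,0,0,0.035],[0,0,0,0,0,0,0.035]]'
```

```text
clock: 5.55
position: [650.5, 32.4, 56.6]
ee_rot: [0.708, -0.706, 0.001, -0.001]
contact_force: [1.4, 0.3, -0.9]
gripper_width: 42.9
grasp_force: 61.1
```

```bash
python3 -m pendant '[[0,0,0.003,0,0,0,0.035],[0,0,0.001,0,0,0,0.035],[0,0,0,0,0,0,0.035]]'; python3 -m pendant '[[0,0,0.001,0,0,0,0.035],[0,0,0,0,0,0,0.035]]'
```

```text
clock: 5.85
position: [649.9, 32.9, 51.6]
ee_rot: [0.709, -0.706, 0.0, -0.0]
contact_force: [0.5, -0.9, -0.9]
gripper_width: 42.3
grasp_force: 61.1
clock: 6.05
position: [649.8, 33.0, 50.3]
ee_rot: [0.709, -0.706, -0.0, 0.0]
contact_force: [-0.9, 0.0, -0.8]
gripper_width: 42.7
grasp_force: 61.1
```

```bash
python3 -m pendant '[[0,0,0.001,0,0,0,0.035],[0,0,0,0,0,0,0.035]]'; python3 -m pendant '[[0,0,0.001,0,0,0,0.035],[0,0,0,0,0,0,0.035]]'
```

```text
clock: 6.25
position: [649.9, 33.0, 50.2]
ee_rot: [0.709, -0.706, 0.0, 0.0]
contact_force: [-2.8, 1.1, 4.8]
gripper_width: 42.7
grasp_force: 61.6
clock: 6.45
position: [649.9, 33.0, 50.2]
ee_rot: [0.709, -0.705, 0.0, -0.0]
contact_force: [-4.4, 0.1, 9.1]
gripper_width: 42.6
grasp_force: 62.2
```

```bash
python3 -m pendant '[[0,0,-0.001,0,0,0,0.075],[0,0,0,0,0,0,0.075],[0,0,0,0,0,0,0.075],[0,0,0,0,0,0,0.075],[0,0,0,0,0,0,0.075],[0,0,-0.02,0,0,0,0.075],[0,0,-0.04,0,0,0,0.085],[0,0,-0.05,0,0,0,0.085],[0,0,0,0,0,0,0.085]]'; python3 - <<'E'
from h import *
d=snap('wrist','pics/w3.png');print(d['xyz'],arm.read_state()['position'])
E
```

```text
clock: 7.35
position: [654.4, 33.5, 167.8]
ee_rot: [0.709, -0.705, 0.005, -0.006]
contact_force: [0.8, 0.4, 0.4]
gripper_width: 85.1
grasp_force: 0.0
[652.6480841  -48.97438771 285.83621151] [652.22924737  33.40584653 163.98512   ]
```

View pics/w3.png

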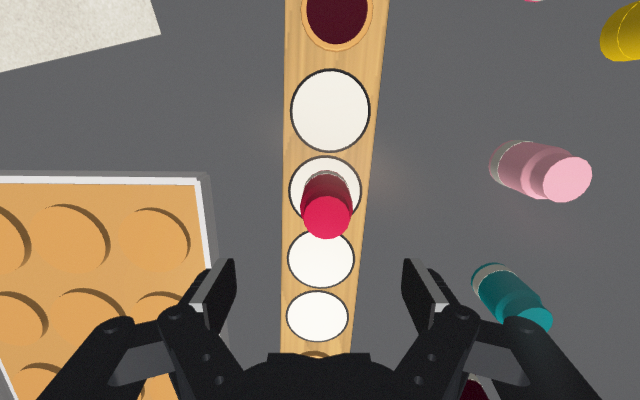

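Raspberry stands inside its ring, with foot and cap around (326,200). Next is pink.

```bash
python3 -m pendant '[[0.0305,0.0283,0,0,0,0,0.085],[0.0305,0.0283,0,0,0,0,0.085],[0.0305,0.0283,0,0,0,0,0.085],[0.0305,0.0283,0,0,0,0,0.085],[0.0305,0.0283,0,0,0,0,0.085],[0.0305,0.0283,0,0,0,0,0.085],[0,0,0,0,0,0,0.085],[0,0,0,0,0,0,0.085]]'
python3 - <<'E'
from h import *
d=snap('wrist','pics/w4.png');print(d['xyz'],arm.read_state()['position'])
print(ray(d,320,200,70),d['rotation'])
E
```

```text
clock: 8.2
position: [480.0, -151.4, 158.8]
ee_rot: [0.708, -0.706, -0.0, 0.0]
contact_force: [0.3, 0.5, 0.4]
gripper_width: 84.9
grasp_force: 0.0
[ 479.92519012 -233.63682977  276.96323286] [ 480.83414552 -150.89032478  158.90573116]
[ 478.30465127 -165.12248041   70.        ] [-1.40180739e-03  9.86809274e-01  1.61879120e-01 -8.01016078e-04]
```

View pics/w4.png

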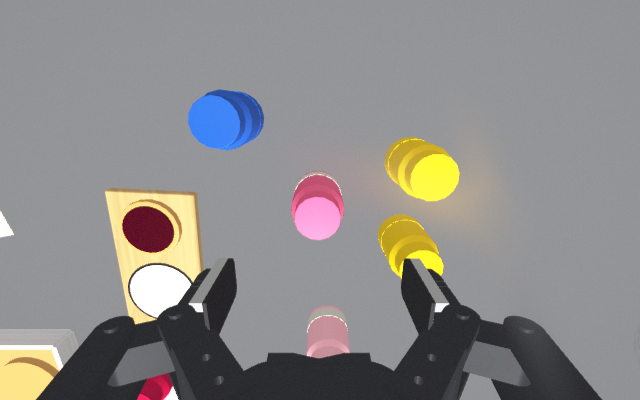

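```bash
python3 - <<'E'
from h import *
d=dict(xyz=np.array([479.925,-233.637,276.963]),fx=292.19,fy=292.19,cx=318.42,cy=201.6,rotation=[-1.40180739e-03,9.86809274e-01,1.61879120e-01,-8.01016078e-04])
for n,u,v in [('pink',318,215),('y2',431,177),('y1',415,272),('blue',217,121)]: print(n,ray(d,u,v,70).round(1))
print(ray(d,328,313,0))
E
```

```text
pink [ 479.8 -153.1   70. ]
y2 [ 397.7 -183.    70. ]
y1 [ 400.7 -103.6   70. ]
blue [ 549.  -221.8   70. ]
[467.92489294  -5.3359899    0.        ]
```

```bash
python3 -m pendant '[[0.001,0,0.03,0,0,0,0.085],[0,0,0.03,0,0,0,0.085],[0,0,0.03,0,0,0,0.085],[0,0,0.02,0,0,0,0.085],[0,0,0.009,0,0,0,0.085],[0,0,0,0,0,0,0.085],[0,0,0,0,0,0,0.035],[0,0,0,0,0,0,0.035],[0,0,0,0,0,0,0.035],[0,0,0,0,0,0,0.035],[0,0,0,0,0,0,0.035],[0,0,0,0,0,0,0.035]]'
```

```text
clock: 9.45
position: [481.8, -151.8, 41.7]
ee_rot: [0.709, -0.706, 0.001, -0.001]
contact_force: [-1.2, 2.3, 6.6]
gripper_width: 42.4
grasp_force: 61.2
```

```bash
python3 -m pendant '[[0,0,-0.02,0,0,0,0.035],[0,0,-0.03,0,0,0,0.035],[0,0,-0.03,0,0,0,0.035],[0,0,-0.03,0,0,0,0.035],[-0.0371,-0.0246,0,0,0,0,0.035],[-0.0371,-0.0246,0,0,0,0,0.035],[-0.0371,-0.0246,0,0,0,0,0.035],[-0.0371,-0.0246,0,0,0,0,0.035],[-0.0371,-0.0246,0,0,0,0,0.035],[-0.0371,-0.0246,0,0,0,0,0.035],[-0.0371,-0.0246,0,0,0,0,0.035],[0,0,0,0,0,0,0.035]]' && python3 -m pendant '[[0,0,0,0,0,0,0.035],[0,0,0,0,0,0,0.035],[0,0,0,0,0,0,0.035]]'
```

```text
clock: 10.65
position: [654.2, 113.0, 149.4]
ee_rot: [0.71, -0.704, 0.0, -0.001]
contact_force: [-0.5, -0.7, -0.6]
gripper_width: 42.4
grasp_force: 61.3
clock: 10.95
position: [651.3, 107.4, 150.5]
ee_rot: [0.708, -0.706, -0.0, 0.0]
contact_force: [0.5, 0.4, -1.9]
gripper_width: 42.5
grasp_force: 61.2
```

```bash
python3 -m pendant '[[0,-0.001,0.025,0,0,0,0.035],[0,0,0.03,0,0,0,0.035],[0,0,0.025,0,0,0,0.035],[0,0,0.013,0,0,0,0.035],[0,0,0.003,0,0,0,0.035],[0,0,0,0,0,0,0.035],[0,0,0,0,0,0,0.035]]'; python3 -m pendant '[[0,0,0.001,0,0,0,0.035],[0,0,0.001,0,0,0,0.035],[0,0,0,0,0,0,0.035]]'
```

```text
clock: 11.65
position: [654.0, 108.7, 56.0]
ee_rot: [0.709, -0.706, 0.001, -0.001]
contact_force: [0.5, -0.4, -1.5]
gripper_width: 42.5
grasp_force: 61.3
clock: 11.95
position: [653.1, 108.7, 52.7]
ee_rot: [0.709, -0.706, 0.0, -0.0]
contact_force: [0.9, 0.4, -1.1]
gripper_width: 42.3
grasp_force: 61.3
```

```bash
python3 -m pendant '[[0,0,0.001,0,0,0,0.035],[0,0,0,0,0,0,0.035],[0,0,0,0,0,0,0.035]]'; python3 -m pendant '[[0,0,0.001,0,0,0,0.035],[0,0,0,0,0,0,0.035]]'
```

```text
clock: 12.25
position: [653.2, 108.7, 51.8]
ee_rot: [0.709, -0.706, 0.0, -0.0]
contact_force: [-1.6, -0.5, 2.0]
gripper_width: 42.6
grasp_force: 61.5
clock: 12.45
position: [653.2, 108.7, 51.8]
ee_rot: [0.709, -0.706, 0.0, -0.0]
contact_force: [-2.8, -0.1, 7.0]
gripper_width: 42.5
grasp_force: 62.2
```

```bash
python3 -m pendant '[[0,0,-0.001,0,0,0,0.075],[0,0,0,0,0,0,0.075],[0,0,0,0,0,0,0.075],[0,0,0,0,0,0,0.075],[0,0,0,0,0,0,0.075],[0,0,-0.02,0,0,0,0.075],[0,0,-0.04,0,0,0,0.085],[0,0,-0.05,0,0,0,0.085],[0,0,0,0,0,0,0.085]]' && python3 -m pendant '[[0.0207,0.0368,0,0,0,0,0.085],[0.0207,0.0368,0,0,0,0,0.085],[0.0207,0.0368,0,0,0,0,0.085],[0.0207,0.0368,0,0,0,0,0.085],[0.0207,0.0368,0,0,0,0,0.085],[0,0,0,0,0,0,0.085],[0,0,0,0,0,0,0.085],[0,0,0,0,0,0,0.085]]'
python3 - <<'E'
from h import *
d=snap('wrist','pics/w5.png');print(d['xyz'],arm.read_state()['position'])
for v in(200,205,210,215,220,225):print(v,ray(d,320,v,70))
E
```

```text
clock: 13.35
position: [657.4, 109.6, 170.0]
ee_rot: [0.709, -0.705, 0.004, -0.007]
contact_force: [0.4, 0.2, 0.9]
gripper_width: 85.1
grasp_force: 0.0
clock: 14.15
position: [470.7, 4.8, 161.7]
ee_rot: [0.709, -0.706, 0.001, -0.001]
contact_force: [0.3, -0.3, 0.2]
gripper_width: 85.0
grasp_force: 0.0
[470.43969456 -77.41794402 279.93030013] [470.65109858   4.93975511 161.51599993]
200 [469.24565767  -7.85265654  70.        ]
205 [469.21835626  -3.84289738  70.        ]
210 [4.69190736e+02 2.13629989e-01 7.00000000e+01]
215 [469.16279254   4.3177486   70.        ]
220 [469.13451889   8.47030092  70.        ]
225 [469.10590959  12.67214938  70.        ]
```

View pics/w5.png

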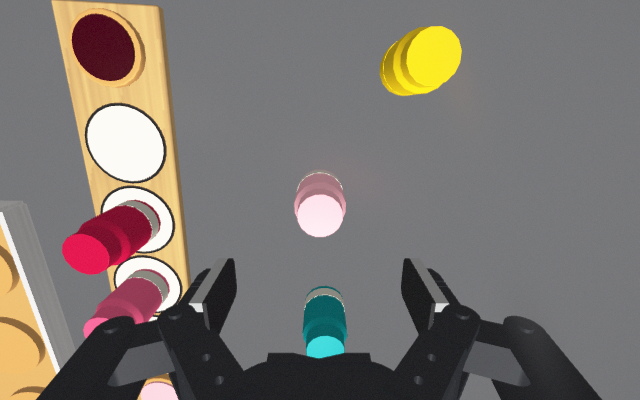

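The pale cap is at (320,214), which gives (469,4) mm and agrees with the earlier estimates. Raspberry and pink stand in their rings.

```bash
python3 -m pendant '[[0.001,0.001,0.03,0,0,0,0.085],[0,0,0.03,0,0,0,0.085],[0,0,0.03,0,0,0,0.085],[0,0,0.02,0,0,0,0.085],[0,0,0.011,0,0,0,0.085],[0,0,0,0,0,0,0.085],[0,0,0,0,0,0,0.035],[0,0,0,0,0,0,0.035],[0,0,0,0,0,0,0.035],[0,0,0,0,0,0,0.035],[0,0,0,0,0,0,0.035],[0,0,0,0,0,0,0.035]]'
```

```text
clock: 15.4
position: [469.3, 3.6, 41.6]
ee_rot: [0.709, -0.706, 0.001, -0.001]
contact_force: [-0.3, 0.2, 6.6]
gripper_width: 42.6
grasp_force: 61.3
```

```bash
python3 -m pendant '[[0,0,-0.02,0,0,0,0.035],[0,0,-0.03,0,0,0,0.035],[0,0,-0.03,0,0,0,0.035],[0,0,-0.03,0,0,0,0.035],[-0.0298,-0.031,0,0,0,0,0.035],[-0.0298,-0.031,0,0,0,0,0.035],[-0.0298,-0.031,0,0,0,0,0.035],[-0.0298,-0.031,0,0,0,0,0.035],[-0.0298,-0.031,0,0,0,0,0.035],[-0.0298,-0.031,0,0,0,0,0.035],[0,0,0,0,0,0,0.035],[0,0,0,0,0,0,0.035]]' && python3 -m pendant '[[0,0,0,0,0,0,0.035],[0,0,0,0,0,0,0.035]]'
```

```text
clock: 16.6
position: [653.2, 183.3, 149.1]
ee_rot: [0.709, -0.706, -0.001, 0.001]
contact_force: [1.0, 0.1, -0.9]
gripper_width: 42.3
grasp_force: 61.3
clock: 16.8
position: [652.9, 182.0, 150.7]
ee_rot: [0.708, -0.706, -0.0, 0.0]
contact_force: [-0.0, 0.6, -0.7]
gripper_width: 42.4
grasp_force: 61.3
```

```bash
python3 -m pendant '[[0,-0.002,0.025,0,0,0,0.035],[0,0,0.03,0,0,0,0.035],[0,0,0.025,0,0,0,0.035],[0,0,0.013,0,0,0,0.035],[0,0,0.003,0,0,0,0.035],[0,0,0,0,0,0,0.035],[0,0,0,0,0,0,0.035]]'; python3 -m pendant '[[0,0,0.001,0,0,0,0.035],[0,0,0.001,0,0,0,0.035],[0,0,0.001,0,0,0,0.035],[0,0,0,0,0,0,0.035],[0,0,0,0,0,0,0.035]]'
```

```text
clock: 17.5
position: [656.6, 183.2, 56.1]
ee_rot: [0.709, -0.706, 0.001, -0.001]
contact_force: [0.3, 0.5, 0.3]
gripper_width: 42.4
grasp_force: 61.3
clock: 18.0
position: [655.9, 183.0, 51.7]
ee_rot: [0.709, -0.706, 0.0, -0.0]
contact_force: [-0.4, 0.4, 0.3]
gripper_width: 42.3
grasp_force: 61.4
```

```bash
python3 -m pendant '[[0,0,0.001,0,0,0,0.035],[0,0,0,0,0,0,0.035]]'; python3 -m pendant '[[0,0,0,0,0,0,0.075],[0,0,0,0,0,0,0.075],[0,0,0,0,0,0,0.075],[0,0,0,0,0,0,0.075],[0,0,0,0,0,0,0.075],[0,0,-0.02,0,0,0,0.075],[0,0,-0.04,0,0,0,0.085],[0,0,-0.05,0,0,0,0.085],[0,0,0,0,0,0,0.085]]' && python3 -m pendant '[[-0.021,0.0361,0,0,0,0,0.085],[-0.021,0.0361,0,0,0,0,0.085],[-0.021,0.0361,0,0,0,0,0.085],[-0.021,0.0361,0,0,0,0,0.085],[-0.021,0.0361,0,0,0,0,0.085],[0,0,0,0,0,0,0.085],[0,0,0,0,0,0,0.085],[0,0,0,0,0,0,0.085]]'
python3 - <<'E'
from h import *
d=snap('wrist','pics/w6.png');print(d['xyz'],arm.read_state()['position'])
for v in(200,205,210,215,220,225):print(v,ray(d,320,v,70))
E
```

```text
clock: 18.2
position: [655.9, 183.0, 51.7]
ee_rot: [0.709, -0.706, 0.0, -0.0]
contact_force: [-2.4, -0.7, 5.9]
gripper_width: 42.5
grasp_force: 62.0
clock: 19.1
position: [659.9, 184.3, 169.3]
ee_rot: [0.709, -0.705, 0.004, -0.007]
contact_force: [1.0, -0.6, 0.5]
gripper_width: 85.1
grasp_force: 0.0
clock: 19.9
position: [475.3, 287.2, 160.4]
ee_rot: [0.708, -0.706, 0.0, -0.0]
contact_force: [0.4, -0.6, -0.5]
gripper_width: 84.9
grasp_force: 0.0
[475.23446998 204.90356522 278.6053895 ] [475.53679914 286.89484697 160.2627976 ]
200 [473.82506942 274.0215268   70.        ]
205 [473.80091467 278.00592793  70.        ]
210 [473.77647821 282.03679626  70.        ]
215 [473.75175509 286.11494942  70.        ]
220 [473.72674025 290.24122434  70.        ]
225 [473.70142848 294.41647782  70.        ]
```

View pics/w6.png

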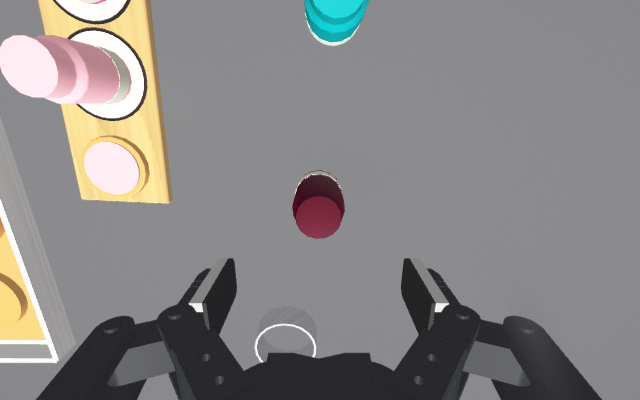

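The burgundy cap is at (319,217), which gives (474,288) mm. The pale bottle is in its ring, and the cutter is clear.

```bash
python3 -m pendant '[[0,0.001,0.03,0,0,0,0.085],[0,0,0.03,0,0,0,0.085],[0,0,0.03,0,0,0,0.085],[0,0,0.02,0,0,0,0.085],[0,0,0.010,0,0,0,0.085],[0,0,0,0,0,0,0.085],[0,0,0,0,0,0,0.035],[0,0,0,0,0,0,0.035],[0,0,0,0,0,0,0.035],[0,0,0,0,0,0,0.035],[0,0,0,0,0,0,0.035],[0,0,0,0,0,0,0.035]]'
```

```text
clock: 21.15
position: [474.6, 288.0, 41.9]
ee_rot: [0.709, -0.705, 0.0, -0.002]
contact_force: [0.1, -0.7, 5.5]
gripper_width: 42.4
grasp_force: 61.4
```

```bash
python3 -m pendant '[[0,0,-0.02,0,0,0,0.035],[0,0,-0.03,0,0,0,0.035],[0,0,-0.03,0,0,0,0.035],[0,0,-0.03,0,0,0,0.035],[0.0413,-0.0215,0,0,0,0,0.035],[0.0413,-0.0215,0,0,0,0,0.035],[0.0413,-0.0215,0,0,0,0,0.035],[0.0413,-0.0215,0,0,0,0,0.035],[0.0413,-0.0215,0,0,0,0,0.035],[0.0413,-0.0215,0,0,0,0,0.035],[0.0413,-0.0215,0,0,0,0,0.035],[0.0413,-0.0215,0,0,0,0,0.035]]' && python3 -m pendant '[[0,0,0,0,0,0,0.035],[0,0,0,0,0,0,0.035],[0,0,0,0,0,0,0.035],[0,0,0,0,0,0,0.035]]'
```

```text
clock: 22.35
position: [647.2, -44.2, 149.9]
ee_rot: [0.708, -0.706, -0.0, 0.0]
contact_force: [1.0, 0.2, -0.7]
gripper_width: 42.5
grasp_force: 61.2
clock: 22.75
position: [646.5, -41.2, 150.4]
ee_rot: [0.709, -0.705, -0.0, 0.0]
contact_force: [0.2, 0.2, -1.1]
gripper_width: 42.4
grasp_force: 61.2
```

```bash
python3 -m pendant '[[0.001,0,0.025,0,0,0,0.035],[0,0,0.03,0,0,0,0.035],[0,0,0.025,0,0,0,0.035],[0,0,0.013,0,0,0,0.035],[0,0,0.003,0,0,0,0.035],[0,0,0,0,0,0,0.035],[0,0,0,0,0,0,0.035]]'; python3 -m pendant '[[0,0,0.001,0,0,0,0.035],[0,0,0.001,0,0,0,0.035],[0,0,0.001,0,0,0,0.035],[0,0,0,0,0,0,0.035],[0,0,0,0,0,0,0.035]]'
```

```text
clock: 23.45
position: [648.1, -43.1, 55.9]
ee_rot: [0.709, -0.705, 0.001, -0.001]
contact_force: [0.9, -0.1, -1.6]
gripper_width: 42.5
grasp_force: 61.3
clock: 23.95
position: [647.3, -43.6, 52.0]
ee_rot: [0.709, -0.706, 0.0, -0.0]
contact_force: [-0.6, -0.2, 2.9]
gripper_width: 42.4
grasp_force: 61.5
```

Contact made. I release, rise, and back off toward −y for a final look.

```bash
python3 -m pendant '[[0,0,0,0,0,0,0.075],[0,0,0,0,0,0,0.075],[0,0,0,0,0,0,0.075],[0,0,0,0,0,0,0.075],[0,0,0,0,0,0,0.075],[0,0,-0.02,0,0,0,0.075],[0,0,-0.04,0,0,0,0.085],[0,0,-0.05,0,0,0,0.085],[0,0,-0.03,0,0,0,0.085],[0,0,0,0,0,0,0.085]]' && python3 -m pendant '[[0.04,0.02,0,0,0,0,0.085],[0.04,0.02,0,0,0,0,0.085],[0.04,0.02,0,0,0,0,0.085],[0.04,0.02,0,0,0,0,0.085],[0.04,0.02,0,0,0,0,0.085],[0.04,0.02,0,0,0,0,0.085],[0,0,0,0,0,0,0.085],[0,0,0,0,0,0,0.085],[0,0,0,0,0,0,0.085]]'
python3 - <<'E'
from h import *
snap('top','pics/t2.png');snap('scene','pics/s2.png')
a=cv2.imread('pics/t2.png')[140:290,130:400];b=cv2.imread('pics/s2.png')[140:275,120:520]
a=cv2.resize(a,(540,300),interpolation=3);b=cv2.resize(b,(800,270),interpolation=3)
c=np.zeros((570,800,3),np.uint8);c[:300,:540]=a;c[300:]=b;cv2.imwrite('pics/fin.png',c)
E
```

```text
clock: 24.95
position: [650.0, -43.4, 197.8]
ee_rot: [0.709, -0.705, 0.004, -0.004]
contact_force: [0.1, -0.2, -0.2]
gripper_width: 84.8
grasp_force: 0.0
clock: 25.85
position: [528.2, -283.4, 190.9]
ee_rot: [0.709, -0.706, -0.0, 0.0]
contact_force: [0.8, -0.7, -0.2]
gripper_width: 84.9
grasp_force: 0.0
```

View pics/fin.png

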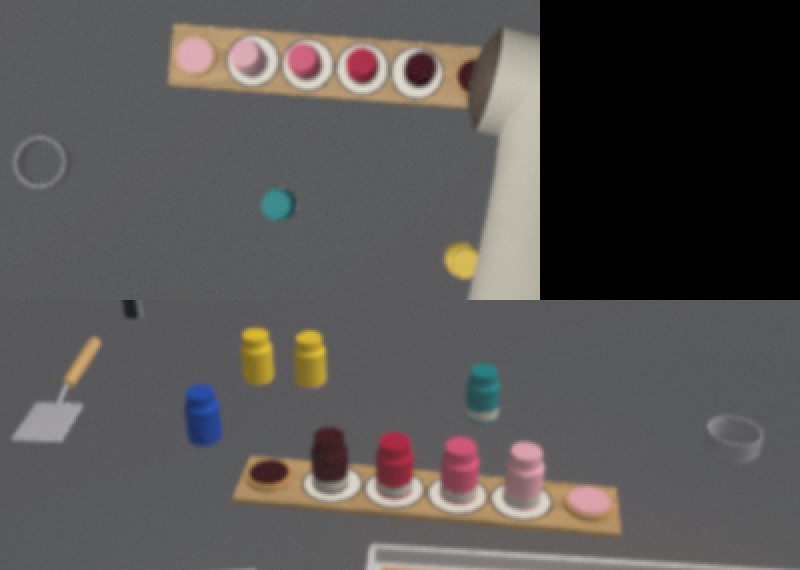

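All four stand upright inside their rings in order (top crop x = 250, 305, 362, 420), and the bystanders are where they were.

```bash
python3 -c "
from bench import arm
print(arm.job_done())"
```

```text
the job is handed in; nothing more can be done
None
```

The job is handed in at about 26 s: the final pictures show all four bottles upright inside their rings, palest by the pale cookie to burgundy by the dark one, with the teal bottle, cutter and spatula where they were.

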